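# Set the cheese portion gauge to the red clip

## Robot

A 6-joint arm with a two-finger parallel gripper is mounted at the origin on a cart in front of the work surface, level with it; the furniture and walls round the work are solid. World frame = base frame: x ahead of the robot, y to its left, z up, the work surface at z = 0. Lengths are in mm, angles in rad, forces in N, time in s.
With the tool pointing down it reaches from about 250 to 775 mm from the base axis. Payload 8.9 kg.
Tool frame: the origin (TCP) lies at the centre of the arm's flange, where the gripper is bolted on; the fingertips stand 173 mm ahead of it and the grasp point (between the pads) lies 155 mm ahead of it (robot.tip_extent is the distance from the TCP to the fingertips, in mm); z points along the fingers, y is the line along which they close (so a half turn about z gives the same grasp; the last joint's range is limited). The gripper opens to 85 mm and grips with 20 to 120 N. Pads are 22 mm wide; open, the fingers measure 114 mm over their backs; the gripper's body (76 mm by 85 mm) begins 54 mm behind the grasp point. The pads swing forward as they close: fully open they stand 13 mm farther back than shut.
Start: joints at [-1.398, 0.291, -0.153, 1.127, 0, 1.431], TCP at [161.057, -499.685, 404.705] pointing down, gripper open.
Joint ranges: [-2.52, 2.52], [-0.91, 1.74], [-1.3, 1.37], [-1.96, 2.02], [-1.52, 1.47], [-3.14, 3.14]. Speed limits (rad/s): [2.22, 2.22, 2.79, 3.14, 3.14, 3.14].

## Interface

Orientations are given as a 3x3 rotation matrix whose columns are the frame's x, y, z axes.
In Python, from bench import robot, kinematics, optics, workorder gives the robot as it stands. Calls block until the motion is done:
- robot.movep(position, orientation): joint-space move of the TCP to a pose.
- robot.move_l(position, orientation=None, rate=150): straight line of the TCP; orientation=None keeps the orientation; rate is the mean speed in mm/s.
- robot.move_j(angles): joint-space move.
- robot.command_gripper(opening): finger opening in mm; the grip force is fixed at half the most; returns when the fingers have stopped.
- robot.wait(seconds).
- kinematics.solve_ik(position, orientation): joint angles nearest the present ones, or None.
- optics.get_image(name): name is "side" or "top"; returns a dict with "img" (480x640x3 uint8, red, green, blue), "fx", "fy", "cx", "cy" (pixels), "k1" (the pictures are not rectified: a ray, as slopes to the right and down, at radius r is drawn at 1 + k1 r^2 times it, then the intrinsics apply), "rvec" (rotation vector, rad) and "tvec" (3), from world to camera coordinates, as OpenCV has them. Camera axes: x right, y down, z forward; pixel columns grow to the right and rows downward; lengths in mm; the calibration is good to about 2 mm. A picture is of the moment at which its call begins. There is no depth.
A pose or a line that the arm cannot do raises robot.PlanningError and nothing moves.
- workorder.finish_job(): hands the job in; it is judged then, once.
Readings, each from a call of its own:
- robot.read_time_s(): time.
- robot.read_qpos(): joint angles.
- robot.read_dq(): joint speeds.
- robot.read_joint_torque(): joint torques, N m.
- robot.read_eef_pos(): TCP position.
- robot.read_tool_rot(): TCP orientation.
- robot.read_force(): force on the tool from outside, world axes, zero at the start.
- robot.read_ft_torque(): the same for the moment, N m.
- robot.read_gripper_width(): finger opening in mm.
- robot.read_grasp_force(): force on a finger pad.
Only numpy, scipy, OpenCV 4.12 (cv2) and the standard library are available. Lean on these libraries where they do the work, as an engineer would, in place of code of your own. Each camera call takes 0.05 s, during which the arm holds its last target. There are 200 camera calls.

## Task

Set the cheese portion gauge on the worktop: nudge its stiff yellow stop along the rail until the stop's yellow pointer stands in line with the red clip, not the blue one. Do not let the stop run past the red clip, and leave the wrapped cheese portion in front of the rail where it lies.

Things in the scene. Friction and masses are not known exactly. Their poses are not given: they have to be found in the camera images.
- stop_centre (a point): Centre of the yellow block of the sliding stop: 36 mm across the rail (x), 50 mm along it (y), 32 to 84 mm above the worktop, on a black saddle as long. Stiff: 7 N moves it, along y only; it stays where left. Starts near the rail's -y (right) end; both clips lie further to +y (left). A yellow pointer sticks out towards the robot at mid-length. Travel 260 mm; bed 60 x 360 mm, up to 28 mm high.
- red_clip_line (a point): Red clip, 20 mm along the rail, fixed on the robot-side edge of the bed, 16 mm high; the pointer passes freely over it. The point is the middle of the white line on its top. y axis: along the rail, to the left; x: across it, away from the robot. In line means equal y of this point and the stop's centre in this frame (they differ by 44 mm in x). 60 to 240 mm along +y from the stop's start.
- blue_clip_line (a point): Blue clip of the same form on the same edge, for another portion size; not the one wanted. It may lie before or beyond the red one. The point is the middle of the white line on its top.
- cheese_centre (a point): Loose film-wrapped wedge of cheese, 58 x 111 x 44 mm, lying about 110 mm in front of the rail (robot side). The point is its centre, 22 mm above the worktop. To be left alone.
There are look-alikes about, which are no part of the job. Of the things that look like the part that bears red_clip_line, take the one that is farthest from the robot's base at the start.

How it is judged:
By the outcome, as a careful person would: the job done as asked, in the order asked, and still so for the second after the job is handed in, with the robot touching nothing.
It also fails if it takes over 40 s, if anything falls off the work surface, if the arm or the gripper's body presses on something with over 40 N, if the wrist force passes 120 N, or if a joint passes its speed limit or range.

## Working session

There is one attempt and no reset: what is moved stays moved. The work goes in short steps, each a Python script; the robot and the scene stay as the last script left them, time stands still between calls to the robot, and variables do not carry over. Pictures are saved under pics/ and viewed, at most 10 in all, crops included, and the job is handed in when it is done.

```bash
mkdir -p pics
python3 - <<'E'
from bench import robot, optics
import cv2
for n in("top","side"):
    d=optics.get_image(n); cv2.imwrite(f"pics/{n}0.png",d["img"][:,:,::-1]); print({k:v for k,v in d.items() if k!="img"})
print(robot.read_tool_rot(),robot.tip_extent,robot.read_time_s())
E
```

```text
{'fx': 545.3405378309949, 'fy': 545.3405378309949, 'cx': 319.32908724290854, 'cy': 243.2432302121037, 'k1': 0.058834312928899915, 'rvec': array([ 2.12185588, -2.11586179,  0.16853677]), 'tvec': array([ 56.47840121, 542.77829263, 809.79342573])}
{'fx': 493.78733256414773, 'fy': 493.78733256414773, 'cx': 316.11556003245914, 'cy': 231.10094872532295, 'k1': -0.07990998830843987, 'rvec': array([ 0.3599048 , -2.57713039,  1.54443563]), 'tvec': array([519.62890573, 101.49922969, 816.02299948])}
[[ 9.51777232e-01  3.06789897e-01 -2.45070763e-04]
 [ 3.06789976e-01 -9.51776585e-01  1.11505022e-03]
 [ 1.08833528e-04 -1.13646466e-03 -9.99999348e-01]] 173.4 0.1
```

View pics/top0.png

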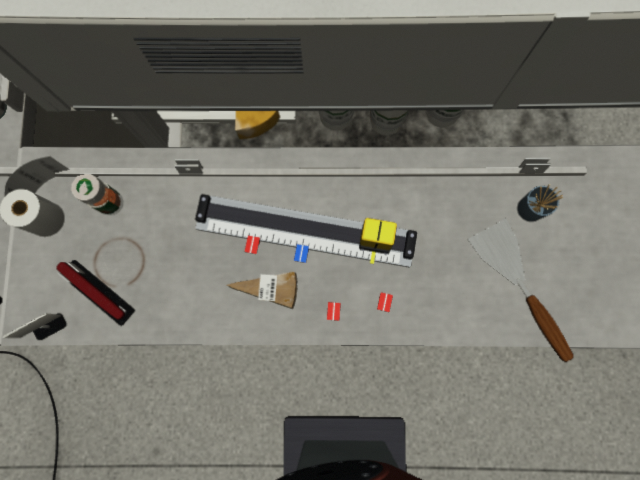

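View pics/side0.png

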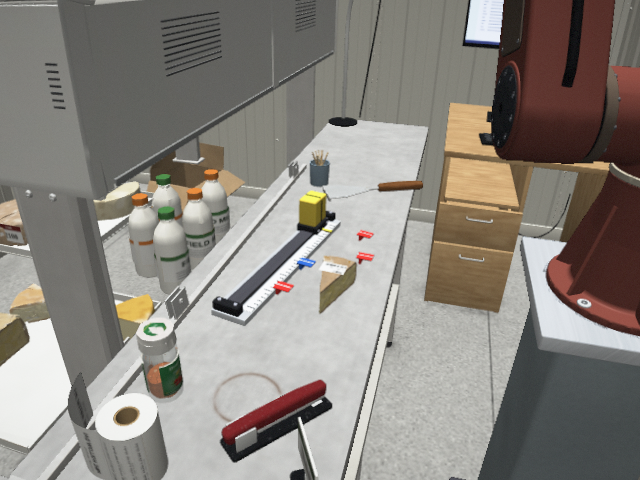

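The top view shows the stop at (378,235) with its pointer at (373,258). The red clip on the bed is at (252,244) and the blue one at (301,253), so red lies beyond blue. The two red clips at (334,311) and (385,302) are loose look-alikes. The cheese is at (265,289).

```bash
cat > h.py <<'E'
import numpy as np, cv2
from bench import robot, kinematics, optics, workorder
def cam(d):
    R=cv2.Rodrigues(d["rvec"])[0]; return R,-R.T@d["tvec"]
def ray(d,uv):
    R,c=cam(d); p=np.array([(uv[0]-d["cx"])/d["fx"],(uv[1]-d["cy"])/d["fy"]]); s=p.copy()
    for _ in range(20): s=p/(1+d["k1"]*(s@s))
    return c,R.T@np.array([s[0],s[1],1])
def onz(d,uv,z):
    c,v=ray(d,uv); return c+v*(z-c[2])/v[2]
def tri(a,ua,b,ub):
    A=[];y=[]
    for d,u in((a,ua),(b,ub)):
        c,v=ray(d,u); v=v/np.linalg.norm(v); P=np.eye(3)-np.outer(v,v); A.append(P); y.append(P@c)
    return np.linalg.lstsq(np.vstack(A),np.hstack(y),rcond=None)[0]
def blobs(img,col,mn=8):
    h=cv2.cvtColor(img,cv2.COLOR_RGB2HSV)
    lo,hi={"yellow":((25,150,60),(34,255,255)),"blue":((105,150,60),(125,255,255)),"red":((0,190,150),(6,255,255))}[col]
    m=cv2.inRange(h,lo,hi)
    if col=="red": m|=cv2.inRange(h,(174,190,150),(180,255,255))
    n,l,s,c=cv2.connectedComponentsWithStats(m)
    return [(s[i].tolist(),c[i].round(2).tolist()) for i in range(1,n) if s[i][4]>=mn]
E
python3 - <<'E'
from h import *
for n,box in(("top",(190,180,430,270)),("side",(205,180,385,320))):
    d=optics.get_image(n); print(n,cam(d)[1])
    for c in("red","blue","yellow"): print(c,blobs(d["img"],c))
    x0,y0,x1,y1=box; k=min(800/(x1-x0),600/(y1-y0))
    cv2.imwrite(f"pics/{n}1.png",cv2.resize(d["img"][y0:y1,x0:x1,::-1],None,fx=k,fy=k,interpolation=cv2.INTER_CUBIC)); print(k)
E
```

```text
top [390.04504461  40.74770981 894.29746977]
red [([246, 237, 6, 15, 45], [248.11, 243.69]), ([253, 238, 6, 15, 56], [255.36, 244.5]), ([379, 294, 6, 15, 52], [381.08, 300.79]), ([386, 295, 6, 16, 53], [388.13, 302.45]), ([328, 303, 4, 16, 47], [329.6, 310.66]), ([335, 304, 4, 15, 49], [336.78, 311.43])]
blue [([294, 245, 7, 16, 72], [297.29, 252.58]), ([301, 246, 7, 16, 75], [304.33, 253.53])]
yellow [([362, 218, 35, 28, 707], [378.8, 231.13]), ([371, 251, 4, 12, 35], [372.54, 256.49])]
3.3333333333333335
side [337.0925902  785.45981409 464.36116876]
red [([358, 233, 12, 5, 18], [362.94, 235.06]), ([357, 256, 15, 4, 25], [363.92, 257.76]), ([274, 285, 16, 6, 41], [280.68, 287.8])]
blue [([302, 258, 13, 5, 18], [308.17, 259.78]), ([297, 261, 16, 8, 60], [303.38, 263.92])]
yellow [([300, 194, 26, 33, 462], [312.09, 209.17]), ([322, 227, 10, 5, 15], [325.6, 229.6])]
4.285714285714286
```

View pics/top1.png

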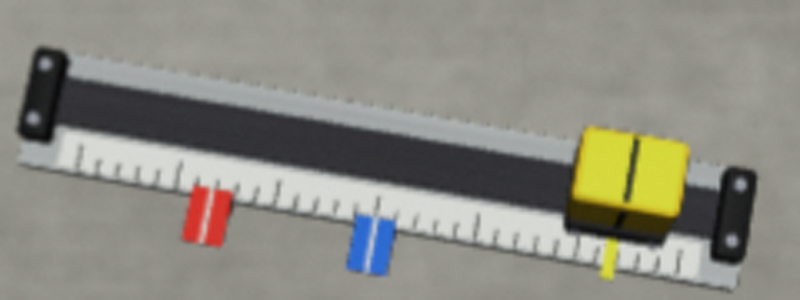

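View pics/side1.png

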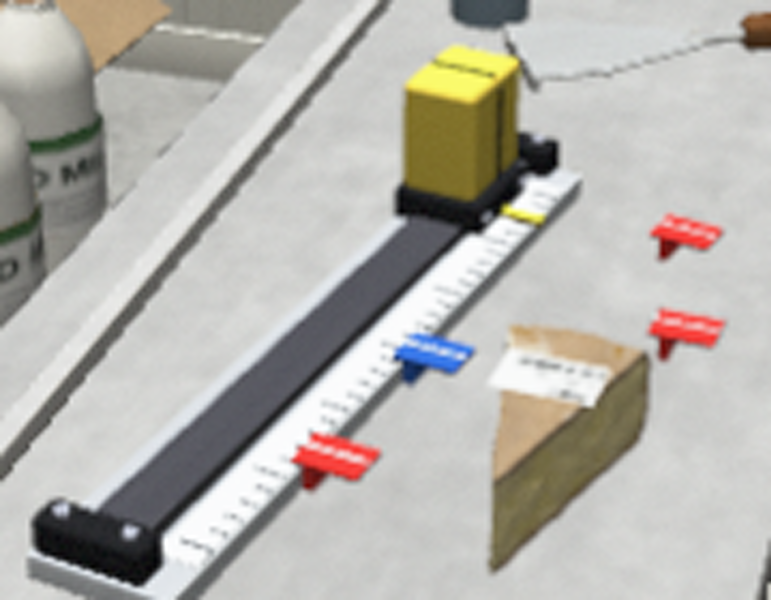

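The crops confirm it: the red clip's line is near (251.7,244.1) and the blue one's near (300.8,253.0). The stop's top black line runs from (381.1,221.1) to (378.1,240.6), and the rail end caps are at (202.9,208.5) and (410.5,244.5).

Run:
```python
from h import *
d=optics.get_image("top"); s=optics.get_image("side")
P=lambda n,p:print(n,p.round(1))
P("redtri",tri(d,(251.7,244.1),s,(283.5,286.7)))
red=onz(d,(251.7,244.1),16);blue=onz(d,(300.8,253.05),16);P("red",red);P("blue",blue)
st=onz(d,(379.6,230.9),84);P("stop",st)
pt=onz(d,(372.5,256.5),18);P("ptr",pt); P("ptrtri",tri(d,(372.5,256.5),s,(325.6,229.6)))
a=onz(d,(202.9,208.5),28);b=onz(d,(410.5,244.5),28);P("caps",np.array([a,b]))
e1=onz(d,(196,229.5),12);e2=onz(d,(411.4,267),12)
bt=onz(d,(381.1,221.1),84)-onz(d,(378.1,240.6),84)
for u in(a-b,e1-e2,red-blue,np.array([-bt[1],bt[0],0])):
    u=u/np.linalg.norm(u); print("dir",u.round(4),"gap stop",(red-st)@u,"ptr",(red-pt)@u,"off",np.cross(u,st-red)[2])
```

```text
redtri [547.1 169.8  13.3]
red [547.1 169.6  16. ]
blue [532.3  88.9  16. ]
stop [555.4 -33.8  84. ]
ptr [526.5 -27.7  18. ]
ptrtri [526.9 -27.6  18.7]
caps [[604.  249.2  28. ]
 [544.5 -88.   28. ]]
dir [0.1736 0.9848 0.    ] gap stop 198.7716867440296 ptr 197.83635233509602 off -43.495761342531594
dir [0.1724 0.985  0.    ] gap stop 198.82620366187578 ptr 197.85377164941607 off -43.24587197917728
dir [0.1799 0.9837 0.    ] gap stop 198.4883031117159 ptr 197.74249408921125 off -44.77117637124021
dir [0.1628 0.9867 0.    ] gap stop 199.23802450438995 ptr 197.97816195165925 off -41.30707321296441
```

```bash
cat >> h.py <<'E'
u=np.array([.1736,.9848,0]); u/=np.linalg.norm(u)
ST=np.array([555.4,-33.8,0]); RED=np.array([547.1,169.6,16.])
def rot(sg): 
    x=sg*u; z=np.array([0,0,-1.]); return np.c_[x,np.cross(z,x),z]
def at(s,z): return ST+s*u+np.array([0,0,z])
E
python3 - <<'E'
from h import *
d=optics.get_image("top"); s=optics.get_image("side")
c,v1=ray(d,(100,107)); _,v2=ray(d,(480,107)); n=np.cross(v1,v2)
for uv in((118,183),(220,118),(335,45)):
    o,w=ray(s,uv); print("cab",(o+w*(((c-o)@n)/(w@n))).round())
for sg in(1,-1):
    for q in((-52,350),(-52,223),(162,223)): print(sg,q,kinematics.solve_ik(at(*q),rot(sg)))
E
```

```text
cab [681. 351. 247.]
cab [678.  86. 252.]
cab [ 667. -657.  273.]
1 (-52, 350) [-0.28657704  0.37901046 -0.1738472   1.01793866  0.          1.45870611]
1 (-52, 223) [-0.28657704  0.50930486 -0.34020621  0.72128526  0.          1.45870611]
1 (162, 223) [ 0.08980588  0.57822984 -0.21203497  0.78053152  0.          1.83508903]
-1 (-52, 350) [-0.28657704  0.37901046 -0.1738472   1.01793866  0.         -1.68288654]
-1 (-52, 223) [-0.28657704  0.50930486 -0.34020621  0.72128526  0.         -1.68288654]
-1 (162, 223) [ 0.08980588  0.57822984 -0.21203497  0.78053152  0.         -1.30650363]
```

```bash
cat >> h.py <<'E'
off=-8*np.array([u[1],-u[0],0])
def look():
    d=optics.get_image("top"); B=[b for b in blobs(d["img"],"yellow",15)]
    B.sort(key=lambda b:-b[0][4])
    r=[b[1] for b in blobs(d["img"],"red")]
    print("t",robot.read_time_s(),"F",robot.read_force().round(1),"tcp s",(robot.read_eef_pos()-ST)@u, B)
    for b in B[1:]:
        p=onz(d,b[1],18.5); print("ptr gap",(RED-p)@u,p.round(1))
    return d
E
python3 - <<'E'
from h import *
R=rot(1)
robot.command_gripper(0)
robot.movep(at(-54,330)+off,R); robot.move_l(at(-54,225)+off,rate=120)
look()
robot.move_l(at(-30,225)+off,rate=60); look()
robot.move_l(at(100,225)+off,rate=70)
d=look(); cv2.imwrite("pics/top2.png",d["img"][:,:,::-1])
E
```

```text
t 4.275 F [-0.8 -0.7 -0.1] tcp s -54.108299364184475 [([362, 218, 35, 31, 663], [377.57, 230.79]), ([371, 251, 4, 12, 27], [372.48, 256.78])]
ptr gap 197.90761547100715 [525.9 -27.6  18.5]
t 4.875 F [ 1.   0.1 -0. ] tcp s -29.378132388966545 [([358, 218, 9, 19, 71], [361.39, 225.28])]
t 6.9333 F [ 0.2 -6.   0.6] tcp s 99.32573502571037 []
```

View pics/top2.png

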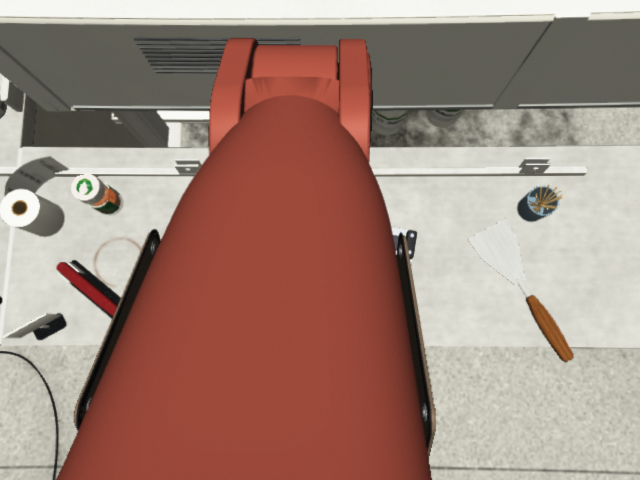

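The arm covers the rail in the top view, so I'll lift off and swing it clear to measure.

Run:
```python
from h import *
robot.move_l(at(88,225)+off,rate=60); robot.move_l(at(88,310)+off,rate=150)
q=np.array(robot.read_qpos()); q[0]-=0.75; robot.move_j(q)
d=look(); print(blobs(d["img"],"red"))
cv2.imwrite("pics/top3.png",cv2.resize(d["img"][180:280,190:430,::-1],None,fx=3.3333,fy=3.3333,interpolation=cv2.INTER_CUBIC))
```

```text
t 9.5833 F [ 0.7  0.7 -0.2] tcp s -322.66050186814635 [([275, 203, 35, 27, 691], [292.05, 216.08]), ([289, 237, 5, 12, 35], [290.97, 242.89])]
ptr gap 63.35530262493663 [548.7 105.   18.5]
[([246, 237, 5, 15, 44], [248.05, 243.84]), ([253, 238, 6, 15, 58], [255.33, 244.6]), ([379, 294, 6, 15, 53], [381.06, 300.68]), ([386, 295, 6, 16, 53], [388.13, 302.45]), ([328, 303, 4, 16, 47], [329.6, 310.66]), ([335, 304, 4, 16, 49], [336.76, 311.49])]
```

View pics/top3.png

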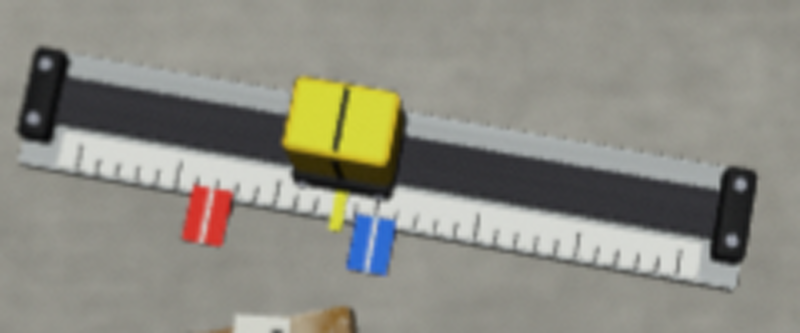

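The stop has just passed the blue clip, with its pointer at (291,243) and 63 mm left to the red line at (251.7,244.1). I'll push to about 6 mm short and look again.

```bash
cat > push.py <<'E'
import sys
from h import *
s1=float(sys.argv[1])
robot.movep(at(85,310)+off,rot(1)); robot.move_l(at(85,225)+off,rate=150)
robot.move_l(at(s1-10,225)+off,rate=80); robot.move_l(at(s1,225)+off,rate=20); robot.wait(.3)
print("end s",(robot.read_eef_pos()-ST)@u,robot.read_force().round(1))
robot.move_l(at(s1-15,225)+off,rate=60); robot.move_l(at(s1-15,310)+off,rate=150)
q=np.array(robot.read_qpos()); q[0]-=0.75; robot.move_j(q)
d=look(); print(blobs(d["img"],"red")[:2])
cv2.imwrite(f"pics/p{s1}.png",cv2.resize(d["img"][190:270,190:350,::-1],None,fx=5,fy=5,interpolation=cv2.INTER_CUBIC))
E
python3 push.py 157
```

```text
end s 156.70240727080045 [-0.6 -4.4  3.4]
t 16.425 F [-0.5 -0.7 -0.5] tcp s -283.0619956408908 [([238, 197, 35, 28, 694], [255.29, 209.75]), ([255, 231, 5, 12, 37], [256.59, 236.62])]
ptr gap 5.901148723478654 [559.1 161.5  18.5]
[([246, 237, 5, 15, 44], [248.05, 243.84]), ([253, 243, 6, 10, 32], [254.62, 247.53])]
```

View pics/p157.0.png

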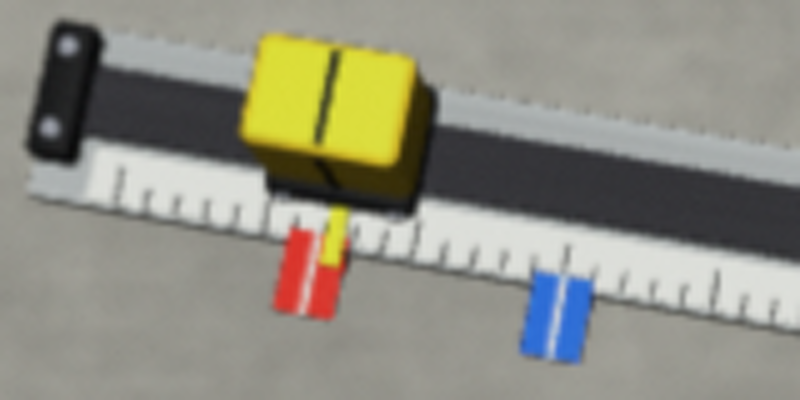

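The pointer at about (256.6,236.6) is still 5.9 mm short of the red clip's white line, which runs from (253.6,237.6) to (250.6,252.6). I'll push a final 5.5 mm, erring slightly short.

```bash
python3 push.py 162.4
```

```text
end s 161.78687682658173 [-1.5 -5.3  1.3]
t 23.2083 F [-0.1  1.1  0. ] tcp s -279.1474777257366 [([235, 196, 35, 28, 699], [252.11, 209.31]), ([252, 230, 4, 12, 34], [253.59, 235.94])]
ptr gap 0.8312157314864068 [560.2 166.4  18.5]
[([246, 237, 5, 15, 42], [247.95, 244.0]), ([253, 238, 6, 15, 50], [255.36, 245.08])]
```

View pics/p162.4.png

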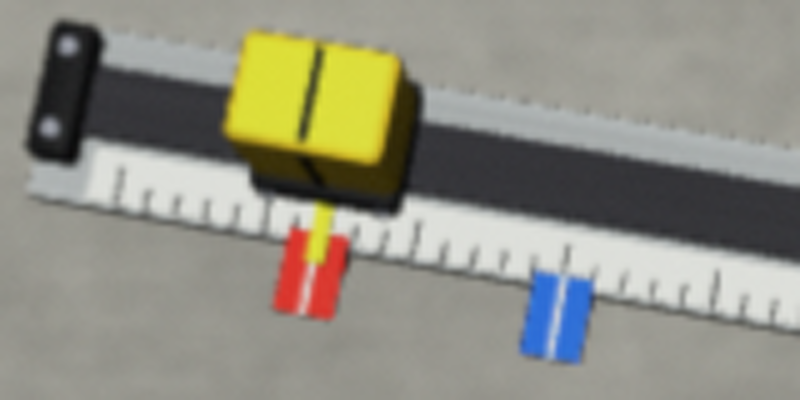

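The pointer at (253.6,235.9) now stands over the red clip's white line, 0.8 mm short and not past it. The arm is clear, so I'm handing the job in.

```bash
python3 -c "
from bench import workorder; print(workorder.finish_job())"
```

```text
the job is handed in; nothing more can be done
None
```

The job is handed in: the stop's pointer is in line with the red clip, about 0.8 mm short by camera and not past it, and the arm made no move at the cheese and is clear of everything.

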